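Push the vent valve home in the bayonet fixture and swing the collar arm shut

TASK

Push the squat chrome vent valve along the bench top into the V-shaped brass nest of the green fixture until it sits fully home against both nest faces, and after that push the fixture's steel collar arm round until it is fully shut across the mouth of the nest, behind the valve. Only push, gently, with the fingers: do not pinch, lift or tip the valve. Leave the bronze followers, the ceramic thermal break and the nickel stem where they are.

Things in the scene. Friction and masses are not known exactly. Their poses are not given: they have to be found in the camera images.
- valve: Squat chrome dewar vent valve, loose, about 0.4 kg. Round body 60 mm across up to 30 mm high, above it a neck with a short side port (inside the 60 mm outline) and a 42 mm handwheel; 64 mm tall. Origin: centre of its underside, z up. Any yaw, which does not matter. Slides flat when pushed on the 60 mm body, with 2 to 6 N.
- fixture: Green bayonet socket fixture, bolted down; place and yaw vary. Origin: as home. The valve enters along its +x. Nest: two brass walls 26 mm high, 10 mm thick, no floor; inner faces form a right-angled V, apex at x +42 mm, mouth 102 mm wide at x -8 mm, symmetric about x. Behind it (x 52 to 118, y -55 to 55 mm) a block 30 mm high with a steel socket to 82 mm high.
- home (a point): The fixture's origin, at bench level, with the fixture's axes (x into the nest, z up): where the centre of the valve's underside is when fully home.
- collar (a joint): Turn of the steel collar in rad: 0 wide open, 2.4 fully shut on its stop; clockwise from above shuts. At value q the arm points at the angle 1.571 + 2.4 - q from the fixture's +x towards +y: shut, it lies along +y across the mouth, centreline at x -40 mm, 4 mm clear of a seated valve. Starts at 0 to 0.4. Stiff, stays where left: about 3 N on the arm's end moves it.
- pivot (a point): On the collar's vertical axis, 20 mm above the bench, at the fixture's x -40, y -75 mm. The collar round it is 36 mm across, 10 to 36 mm above the bench, on a post 50 mm high that stands on a green strip 8 mm high (fixture x -52 to 83, y -91 to -65 mm).
- bar_tip (a point): On the arm's centreline, 93 mm from the pivot axis, 20 mm above the bench, at the foot of a red-capped upright pin (13 mm across, top 52 mm above the bench). The arm is a steel bar 12 mm wide, from 14 to 26 mm above the bench, reaching 100 mm from the axis; push on its side.
- gland_a: Bystander. Bronze gland follower standing on a round flange 48 mm across and 10 mm thick, neck 28 mm across, 28 mm tall in all. Origin: centre of its underside. Stands anywhere near the work; it may change places with the other follower or the thermal break.
- gland_b: Bystander. Bronze gland follower standing on a round flange 48 mm across and 10 mm thick, neck 28 mm across, 28 mm tall in all. Origin: centre of its underside. Stands anywhere near the work; it may change places with the other follower or the thermal break.
- thermal_break: Bystander. Cream ceramic thermal break, an upright cylinder 42 mm across and 44 mm tall. Origin: centre of its underside.
- stem: Bystander. Tarnished nickel extension stem lying on the bench on two square 20 mm collars, 120 mm long along its x axis. Origin: under its middle, at bench level.
There are look-alikes about, which are no part of the job. What is shaped like the valve but turquoise is not meant.

How it is judged:
By the outcome, as a careful person would: the job done as asked, in the order asked, and still so for the second after the job is handed in, with the robot touching nothing.
It also fails if it takes over 69 s, if anything falls off the work surface, if the arm or the gripper's body presses on something with over 40 N, if the wrist force passes 120 N, or if a joint passes its speed limit or range.

ROBOT

A 6-joint arm with a two-finger parallel gripper is mounted at the origin on the work surface. World frame = base frame: x ahead of the robot, y to its left, z up, the work surface at z = 0. Lengths are in m, angles in degrees, forces in N, time in s.
With the tool pointing down it reaches from about 0.375 to 0.925 m from the base axis. Payload 5.7 kg.
Tool frame: the origin (TCP) lies at the very end of the fingers, on their centre line; the grasp point (between the pads) lies behind it (manip.grasp_offset is the z of the grasp point in the tool frame, in m); z points along the fingers, y is the line along which they close (so a half turn about z gives the same grasp; the last joint's range is limited). The gripper opens to 88 mm and grips with 3 to 60 N. Pads are 20 mm wide; open, the fingers measure 115 mm over their backs; the gripper's body (75 mm by 178 mm) begins 61 mm behind the grasp point.
Start: joints at [65.827, 20.558, 86.54, -0, 72.909, -6.595], TCP at [0.181, 0.572, 0.223] pointing down, gripper open.
Joint ranges: [-170.27, 170.27], [-57.76, 135], [12.27, 136.19], [-55.21, 235.2], [11.17, 155.16], [-170.74, 170.74]. Speed limits (degrees/s): [136.94, 136.94, 180, 180, 180, 180].

INTERFACE

Orientations are given as [roll, pitch, yaw] about the fixed x, y, z axes, in that order (R = Rz(yaw) Ry(pitch) Rx(roll)).
In Python, from rig import manip, vision gives the robot as it stands.
- The arm moves only by the tool play_rows, never from a script. Its argument "deltas" is a list that holds one entry, the list of rows, each a list of 7 numbers: the turn, a rotation vector about the world's x, y, z in rad, then the shift along the world's x, y, z in mm, then the closure, from -1 (fully open) to 1 (shut). In form: [[[wx, wy, wz, x, y, z, fingers], ...]]. A call has 1 to 20 rows; each row is the pose to reach, as a shift and turn from the pose commanded when the call began; what a row does not reach only later rows make up. A row lasts 1/12 s, in which the tool goes at most 41.7 mm and 7.16 degrees, less where a joint would pass 70% of its speed; a pose out of reach is approached as far as the arm can. A call with a gripper value outside its range is refused whole. The fingers move at their own pace and stop on an object; the grip force is fixed at half the most. Time passes only in rows, so rows that repeat a pose let the fingers close. It gives the time, the measured TCP pose, the force, the opening and the grip force at its end, in the units of the state.
- manip.get_state(): the state, without advancing time (a new reading comes with each control period).
- vision.get_image(name): name is "scene" or "side" or "wrist"; returns the picture (384x512x3 uint8, red, green, blue); there is no depth.
- vision.camera_params(name): a dict with "fovy" (degrees; the focal length in pixels is half the picture's height over the tangent of half this angle, whatever the lens; pixels are square), "cx", "cy" (the principal point, pixels), "D" ([k1, k2, p1, p2, k3] as OpenCV has them; the pictures are not rectified), "R" (3x3) and "t" (3): a world point X has camera coordinates R X + t; the wrist camera has in their place "T_tool_cam" (4x4, takes a point from camera to tool coordinates, whose origin is the TCP and whose axes are the flange's). Camera axes: x right, y down, z forward; pixel columns grow to the right and rows downward; lengths in m; the calibration is good to about 2 mm. A picture is of the moment at which its call begins: read the wrist's pose just before it. camera_params takes no time and is no camera call.
- manip.sign_off(): hands the job in; it is judged then, once.
The state is a dict: "clock": time; "joint_positions": joint angles; "joint_vel": joint speeds; "joint_efforts": joint torques, N m; "tool_pos": TCP position; "tcp_rot": TCP orientation; "contact_force": force on the tool from outside, world axes, zero at the start; "moment": the same for the moment, N m; "gripper_width": finger opening in m; "gripper_force": force on a finger pad.
Only numpy, scipy, OpenCV 4.12 (cv2) and the standard library are available. Lean on these libraries where they do the work, as an engineer would, in place of code of your own. Each camera call takes 0.05 s, during which the arm holds its last target. There are 200 camera calls.

## Working session

There is one attempt and no reset: what is moved stays moved. The work goes in short steps, Python scripts to look and compute and a tool call to move; the robot and the scene stay as the last step left them, time stands still between calls to the robot, and variables do not carry over. Pictures are saved under pics/ and viewed, at most 10 in all, crops included, and the job is handed in when it is done.

Besides the shell and the picture viewer there is one more tool, called after "Emit:" as a command line: name --argument value ..., lists and objects as JSON in quotes. play_rows: Moves the arm, as the interface text tells. Its arguments: {"type":"object","properties":{"deltas":{"type":"array"}},"required":["deltas"]}

```bash
mkdir -p pics
cat > h.py <<'E'
import numpy as np, cv2
from rig import manip, vision
from scipy.spatial.transform import Rotation as Ro
def cam(n):
    p=vision.camera_params(n); f=192/np.tan(np.radians(p['fovy'])/2)
    K=np.array([[f,0,p['cx']],[0,f,p['cy']],[0,0,1]]); return p,K
def pose(n,s=None):
    p,K=cam(n)
    if n!='wrist': return np.array(p['R']),np.array(p['t']),K,np.array(p['D'])
    s=s or manip.get_state(); T=np.eye(4)
    T[:3,:3]=Ro.from_euler('xyz',s['tcp_rot'],degrees=True).as_matrix(); T[:3,3]=s['tool_pos']
    C=np.linalg.inv(T@np.array(p['T_tool_cam'])); return C[:3,:3],C[:3,3],K,np.array(p['D'])
def pix(n,uv,z,s=None):
    R,t,K,D=pose(n,s); uv=np.array(uv,float).reshape(-1,1,2)
    d=np.c_[cv2.undistortPoints(uv,K,D)[:,0],np.ones(len(uv))]@R; o=-R.T@t
    return o+d*((z-o[2])/d[:,2])[:,None]
def proj(n,X,s=None):
    R,t,K,D=pose(n,s); return cv2.projectPoints(np.array(X,float).reshape(-1,1,3),cv2.Rodrigues(R)[0],t,K,D)[0][:,0]
E
python3 - <<'E'
from h import *
print(manip.get_state())
for n in('scene','side','wrist'):
    im=vision.get_image(n)[:,:,::-1]; cv2.imwrite(f'pics/{n}0.png',im); R,t,K,D=pose(n); print(n,-R.T@t,K[0,0],D)
a=cv2.imread('pics/scene0.png');cv2.imwrite('pics/scene0b.png',cv2.resize(a,(800,600)))
a=cv2.imread('pics/side0.png');cv2.imwrite('pics/side0b.png',cv2.resize(a,(800,600)))
E
```

```text
{'clock': 0.0, 'joint_positions': array([ 6.58263637e+01,  2.05955268e+01,  8.65979080e+01,  8.16319462e-04,
        7.29093896e+01, -6.59274977e+00]), 'joint_vel': array([ 0.0174898 , -0.02971072, -0.08151158,  0.08282076, -0.03250982,
       -0.03004534]), 'joint_efforts': array([ 6.77365224e-04, -5.15383029e+01, -2.70726764e+01,  6.74436218e-02,
        3.51793785e-02, -1.37115262e-04]), 'tool_pos': array([0.18093033, 0.57134948, 0.2218418 ]), 'tcp_rot': array([-1.79897945e+02, -1.25801019e-02,  1.62418862e+02]), 'contact_force': array([-0.22259086, -0.63570418,  0.02630549]), 'moment': array([ 0.02073799,  0.01262406, -0.00879722]), 'gripper_force': 0.0, 'gripper_width': 0.08793735109077383}
scene [0.99607411 0.34562857 0.5751858 ] 392.91473916989867 [0.003418 0.       0.       0.       0.      ]
side [0.32466196 0.52843953 0.40271098] 360.1818022653269 [-0.10670434  0.          0.          0.          0.        ]
wrist [0.10546033 0.59444275 0.38453864] 277.8423682815665 [-0.02375924  0.          0.          0.          0.        ]
```

View pics/scene0b.png

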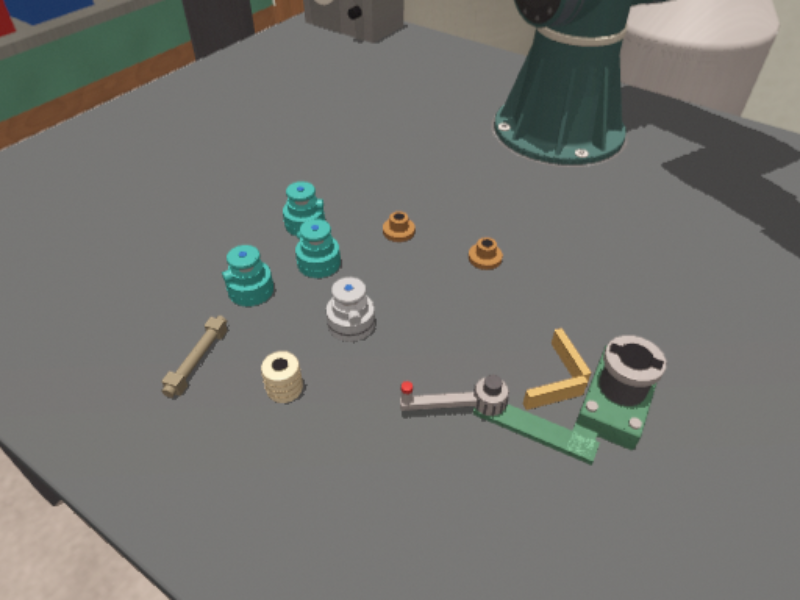

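View pics/side0b.png

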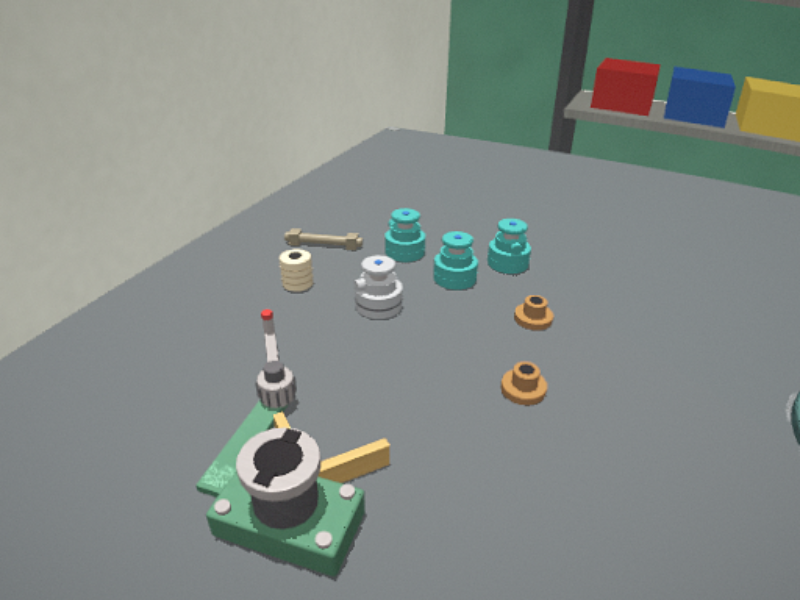

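The pictures show, in 800x600 pixels (scene / side):
- Valve: blue dot at (349,288) / (379,263).
- Pivot post top: (493,381) / (274,372).
- Red pin: (407,386) / (267,314).
- Brass V apex: about (588,376) in scene.
- Followers: (399,217), (487,244).
- Thermal break: (281,365).

The turquoise look-alikes are to the left of the valve in scene.

Run:
```python
from h import *
np.set_printoptions(precision=4,suppress=True)
P={'valve':(.064,(349,288.5),(379,263)),'post':(.05,(493,381),(274.5,372)),'pin':(.052,(407,386),(267,314)),'socket':(.082,(635,359),(279,461)),
'ga':(.028,(399,217),(536,301)),'gb':(.028,(487,244),(526,370)),'tb':(.044,(281,365),(295,256)),
'stemA':(.015,(216,325),(295,239)),'stemB':(.015,(175,383),(353,242)),'turq1':(.064,(315,229),(457,239)),'turq2':(.064,(242,255),(405,214)),'turq3':(.064,(300,189),(512,225))}
for k,(z,a,b) in P.items():
    A=pix('scene',np.array(a)*.64,z)[0]; print(k,A[:2],pix('side',np.array(b)*.64,z)[0][:2])
# brass mask
for n in('scene','side'):
    h=cv2.cvtColor(cv2.imread(f'pics/{n}0.png'),cv2.COLOR_BGR2HSV)
    m=cv2.inRange(h,(14,130,90),(28,255,255))
    c=[c for c in cv2.findContours(m,cv2.RETR_EXTERNAL,cv2.CHAIN_APPROX_NONE)[0] if cv2.contourArea(c)>60]
    for q in c:
        q=cv2.approxPolyDP(q,1.5,True)[:,0]; print(n,q.tolist(),'\n',pix(n,q,.026)[:,:2].tolist())
print(proj('wrist',[[.5,.5,0]]))
a=cv2.imread('pics/scene0.png')[190:310,240:440];cv2.imwrite('pics/crop.png',cv2.resize(a,(800,480),interpolation=cv2.INTER_CUBIC))
```

```text
valve [ 0.6    -0.0047] [ 0.5973 -0.0048]
post [0.6102 0.1989] [0.6027 0.2064]
pin [0.6704 0.1289] [0.6659 0.1319]
socket [0.5227 0.3137] [0.5163 0.3162]
ga [ 0.4138 -0.0636] [ 0.412  -0.0632]
gb [0.3918 0.0699] [0.3902 0.0701]
tb [ 0.7228 -0.0036] [ 0.7216 -0.0038]
stemA [ 0.7081 -0.1307] [ 0.7838 -0.0914]
stemB [ 0.7966 -0.1018] [ 0.7003 -0.1214]
turq1 [ 0.5381 -0.1116] [ 0.5342 -0.1082]
turq2 [ 0.6314 -0.1517] [ 0.6286 -0.149 ]
turq3 [ 0.482  -0.1881] [ 0.4801 -0.1837]
scene [[375, 245], [341, 254], [337, 251], [335, 258], [337, 261], [371, 252]] 
 [[0.5342153637269452, 0.2778046476021573], [0.5861152420007351, 0.2382495070598759], [0.5844474831474057, 0.22979135739720127], [0.5995080417869882, 0.2337344050434103], [0.6030191116030028, 0.23930097031073067], [0.5522633225643955, 0.27827095602974633]]
scene [[355, 212], [354, 221], [366, 240], [376, 242], [377, 239], [372, 239]] 
 [[0.4837378239165062, 0.21588170897178885], [0.5052226809935474, 0.22404334767159173], [0.5331961555237912, 0.2604383628075861], [0.5270398377191579, 0.2765789583731724], [0.5197672331748151, 0.27533659016
[... 3937 characters left out ...]
3878899356395679, -0.025699930555515893], [0.3880503780693484, -0.04329451261214501], [0.4011065089465585, -0.0590828649200954], [0.40251939615962345, -0.07381603489258892], [0.40946832396948, -0.07829867696883719], [0.4052360429847829, -0.06856881012466853], [0.4123261431831078, -0.05736686387049594], [0.42276032679577846, -0.06775755709317643], [0.4156570021765196, -0.07924467283458225]]
side [[477, 49], [471, 71], [474, 83], [511, 89], [511, 55]] 
 [[0.034521071905544765, -2.0033687711050017], [0.11133543901084764, -1.334751560016557], [0.1131582810275299, -1.1114529331416474], [-0.032223057582721204, -1.1227863209231783], [-0.16044761966947685, -1.9877616141745555]]
[[270.5527 349.712 ]]
```

View pics/crop.png

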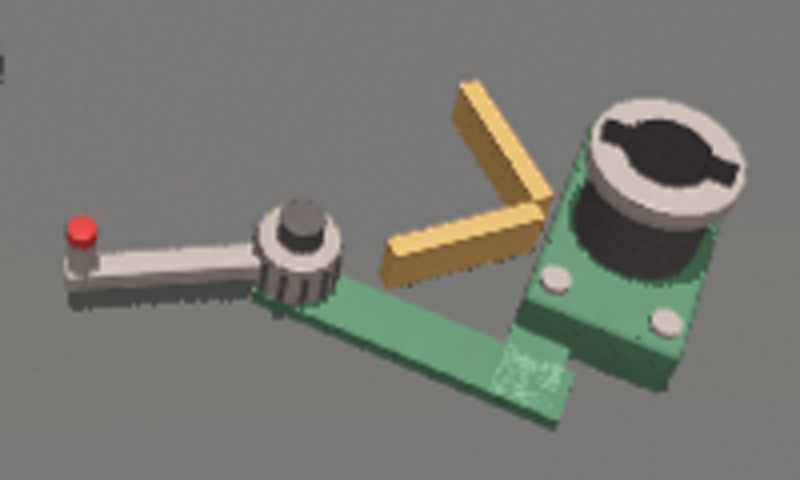

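View pics/wrist0.png

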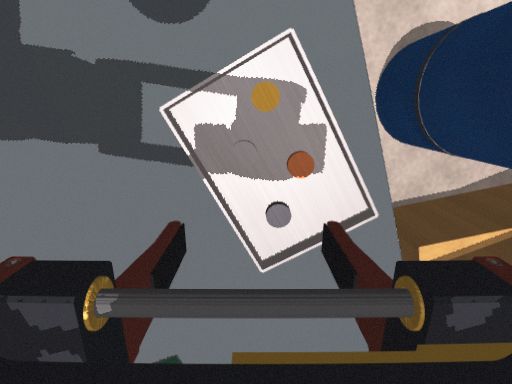

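The first two pictures show the open V, with its mouth towards the valve. The fixture yaw is about 97°, home is near (0.527, 0.233), and the arm points away from the work at q ≈ 0.24. The wrist view shows only a parts tray. I'll hover over the work area for a precise top view.

Emit:
play_rows --deltas '[[[0, 0, -0.1, 39, -55, 3, 0.2], [0, 0, -0.2, 78, -110, 6, 0.2], [0, 0, -0.3, 117, -165, 9, 0.2], [0, 0, -0.4, 156, -220, 12, 0.2], [0, 0, -0.5, 195, -275, 15, 0.2], [0, 0, -0.6, 234, -330, 18, 0.2], [0, 0, -0.7, 273, -385, 21, 0.2], [0, 0, -0.8, 312, -440, 24, 0.2], [0, 0, -0.9, 351, -495, 27, 0.2], [0, 0, -1.0, 390, -550, 30, 0.2], [0, 0, -1.0, 390, -550, 30, 0.2], [0, 0, -1.0, 390, -550, 30, 0.2], [0, 0, -1.0, 390, -550, 30, 0.2], [0, 0, -1.0, 390, -550, 30, 0.2], [0, 0, -1.0, 390, -550, 30, 0.2], [0, 0, -1.0, 390, -550, 30, 0.2], [0, 0, -1.0, 390, -550, 30, 0.2], [0, 0, -1.0, 390, -550, 30, 0.2], [0, 0, -1.0, 390, -550, 30, 0.2]]]'

```text
clock: 1.73
tool_pos: [0.5704, 0.0222, 0.252]
tcp_rot: [-179.9, -0.1, 105.1]
contact_force: [-0.3, 0.5, 0.0]
gripper_width: 0.0351
gripper_force: 0.0
```

Run:
```python
from h import *
s=manip.get_state(); import pickle; pickle.dump(s,open('s1.pkl','wb'))
im=vision.get_image('wrist')[:,:,::-1]; cv2.imwrite('pics/w1.png',im)
cv2.imwrite('pics/w1b.png',cv2.resize(im,(800,600),interpolation=cv2.INTER_CUBIC))
print(s['clock'],s['tool_pos'],s['tcp_rot'],s['gripper_width'],s['joint_positions'],manip.grasp_offset)
```

```text
1.7333 [0.57044061 0.0221665  0.25201453] [-1.79909205e+02 -7.27032695e-02  1.05053193e+02] 0.035088926773223776 [-4.73212753e+00  1.67677603e+01  8.78886631e+01  3.89253114e-02
  7.54536247e+01 -1.97951913e+01] -0.0187
```

View pics/w1b.png

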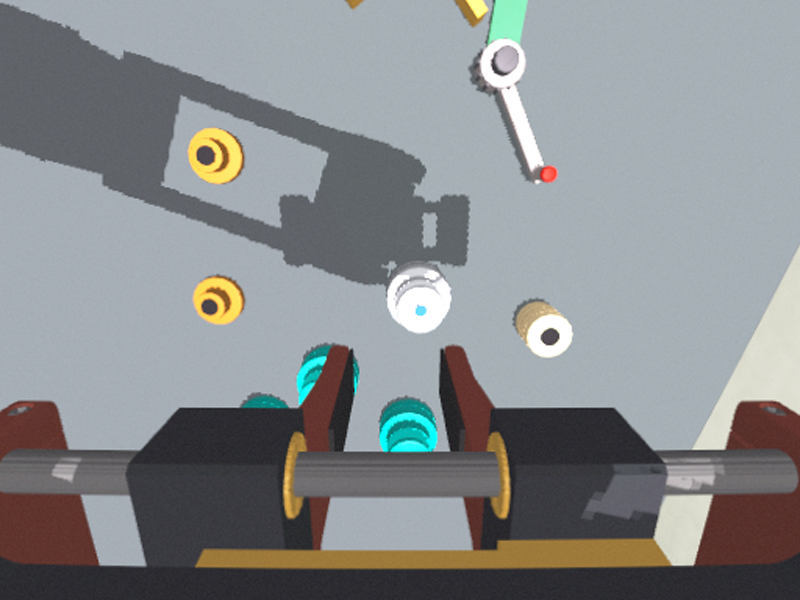

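The wrist view shows (800x600) the valve hub at (420,310), the post top at (506,59) and the pin at (548,173). The nest is mostly out of frame at the top, so I'll move 130 mm ahead for one more look.

Emit:
play_rows --deltas '[[[0, 0, 0, 0, 35, 0, 0.2], [0, 0, 0, 0, 70, 0, 0.2], [0, 0, 0, 0, 105, 0, 0.2], [0, 0, 0, 0, 130, 0, 0.2], [0, 0, 0, 0, 130, 0, 0.2], [0, 0, 0, 0, 130, 0, 0.2], [0, 0, 0, 0, 130, 0, 0.2], [0, 0, 0, 0, 130, 0, 0.2]]]'

```text
clock: 2.45
tool_pos: [0.5705, 0.1517, 0.2527]
tcp_rot: [-180.0, 0.0, 105.1]
contact_force: [0.3, 0.0, -0.1]
gripper_width: 0.0351
gripper_force: 0.0
```

Run:
```python
from h import *
import pickle; np.set_printoptions(precision=4,suppress=True)
s1=pickle.load(open('s1.pkl','rb'))
for k,uv,z in [('valve',(420,310),.064),('post',(506,59),.05),('pin',(548,173),.052)]: print(k,pix('wrist',np.array(uv)*.64,z,s1)[0])
s=manip.get_state(); pickle.dump(s,open('s2.pkl','wb'))
im=vision.get_image('wrist')[:,:,::-1]; cv2.imwrite('pics/w2.png',im)
cv2.imwrite('pics/w2b.png',cv2.resize(im[:260,190:],None,fx=2.4,fy=2.3,interpolation=cv2.INTER_CUBIC))
```

```text
valve [ 0.5984 -0.0077  0.064 ]
post [0.6085 0.1972 0.05  ]
pin [0.6678 0.127  0.052 ]
```

View pics/w2b.png

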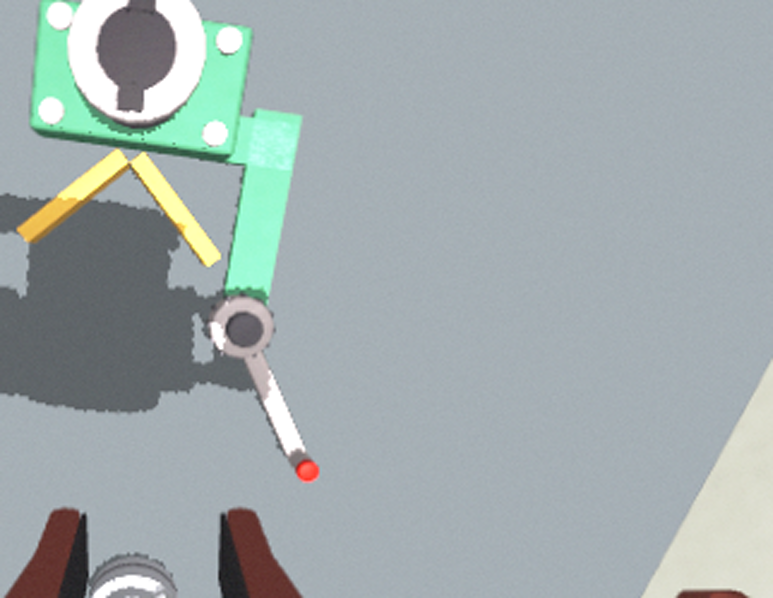

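The top view shows (crop pixels) the V apex at (131,163), wall inner ends near (31,242) and (206,267), the post at (244,329), the pin at (307,470), and block corners at (33,127), (231,153) and (252,28).

Run:
```python
from h import *
import pickle; np.set_printoptions(precision=1,suppress=True)
s=pickle.load(open('s2.pkl','rb'))
L=[('post',(244,329),.05,(-40,-75)),('apex',(131,163),.026,(42,0)),('li',(31,242),.026,(-8,51)),('ri',(206,267),.026,(-8,-51)),('bl',(33,127),.03,(52,55)),('br',(231,153),.03,(52,-55)),('bbr',(252,28),.03,(118,-55))]
W=np.array([pix('wrist',[u/2.4+190,v/2.3],z,s)[0][:2]*1000 for _,(u,v),z,_ in L]); F=np.array([l[3] for l in L],float)
a,b=F-F.mean(0),W-W.mean(0)
yaw=np.arctan2((a[:,0]*b[:,1]-a[:,1]*b[:,0]).sum(),(a*b).sum()); c,d=np.cos(yaw),np.sin(yaw); R=np.array([[c,-d],[d,c]])
H=W.mean(0)-R@F.mean(0); print('yaw',np.degrees(yaw),'home',H); print((W-H)@R-F)
pin=pix('wrist',[307/2.4+190,470/2.3],.052,s)[0][:2]*1000; pf=(pin-H)@R
ang=np.arctan2(pf[1]+75,pf[0]+40)%(2*np.pi); print('pin',pin,pf,np.degrees(ang),'q',1.571+2.4-ang)
v=np.array([598.4,-7.]); print('valve fix',(v-H)@R); print(R)
```

```text
yaw 97.39051387633941 home [530.3 227.6]
[[ 0.6  1.1]
 [-0.2 -0.9]
 [-0.1 -1.9]
 [-1.   1. ]
 [ 0.8 -2.4]
 [ 1.7  1.7]
 [-1.8  1.3]]
pin [668.7 127.3] [-117.3 -124.3] 212.51150440486063 q 0.26197454976874957
valve fix [-241.4  -37.3]
[[-0.1 -1. ]
 [ 1.  -0.1]]
```

Emit:
play_rows --deltas '[[[0, 0, 0, 8, -38, 0, 0.2], [0, 0, 0, 16, -76, 0, 0.2], [0, 0, 0, 24, -114, 0, 0.2], [0, 0, 0, 32, -152, 0, 0.2], [0, 0, 0, 40, -190, 0, 0.2], [0, 0, 0, 45, -215, -20, 0.2], [0, 0, 0, 45, -215, -55, 0.2], [0, 0, 0, 45, -215, -90, 0.2], [0, 0, 0, 45, -215, -125, 0.2], [0, 0, 0, 45, -215, -160, 0.2], [0, 0, 0, 45, -215, -190, 0.2], [0, 0, 0, 45, -215, -210, 0.2], [0, 0, 0, 45, -215, -225, 0.2], [0, 0, 0, 45, -215, -235, 0.2], [0, 0, 0, 45, -215, -240, 0.2], [0, 0, 0, 45, -215, -240, 0.2], [0, 0, 0, 45, -215, -240, 0.2], [0, 0, 0, 45, -215, -240, 0.2]]]'

```text
clock: 4.0
tool_pos: [0.6172, -0.0634, 0.0138]
tcp_rot: [179.9, 0.1, 105.1]
contact_force: [-0.3, 0.4, 0.5]
gripper_width: 0.0352
gripper_force: 0.0
```

Emit:
play_rows --deltas '[[[0, 0, 0, -1, 4, 0, 0.2], [0, 0, 0, -2, 8, 0, 0.2], [0, 0, 0, -4, 12, 0, 0.2], [0, 0, 0, -5, 16, 0, 0.2], [0, 0, 0, -6, 20, 0, 0.2], [0, 0, 0, -7, 24, 0, 0.2], [0, 0, 0, -8, 28, 0, 0.2], [0, 0, 0, -10, 32, 0, 0.2], [0, 0, 0, -11, 37, 0, 0.2], [0, 0, 0, -13, 42, 0, 0.2], [0, 0, 0, -14, 47, 0, 0.2], [0, 0, 0, -16, 52, 0, 0.2], [0, 0, 0, -17, 57, 0, 0.2], [0, 0, 0, -19, 62, 0, 0.2], [0, 0, 0, -20, 67, 0, 0.2], [0, 0, 0, -22, 72, 0, 0.2], [0, 0, 0, -23, 77, 0, 0.2], [0, 0, 0, -25, 82, 0, 0.2], [0, 0, 0, -26, 87, 0, 0.2], [0, 0, 0, -28, 92, 0, 0.2]]]'

```text
clock: 5.67
tool_pos: [0.5883, 0.0294, 0.0127]
tcp_rot: [180.0, 0.0, 105.1]
contact_force: [1.6, -3.1, 0.6]
gripper_width: 0.0353
gripper_force: 1.5
```

Run:
```python
from h import *
im=vision.get_image('wrist')[:,:,::-1]; cv2.imwrite('pics/w3.png',im)
sc=vision.get_image('scene')[:,:,::-1]; cv2.imwrite('pics/sc3.png',sc)
cv2.imwrite('pics/c3.png',np.hstack([cv2.resize(im,(400,300)),cv2.resize(sc,(400,300))]))
```

```text
(no output)
```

View pics/c3.png

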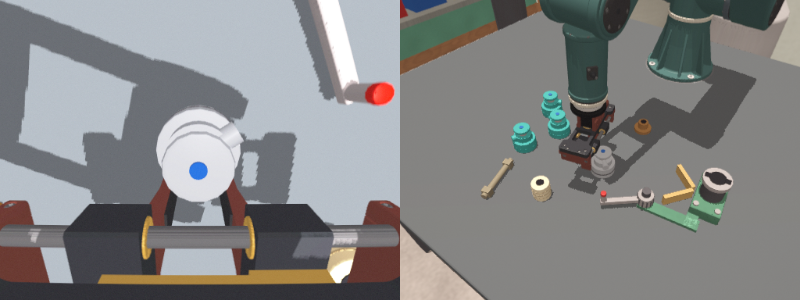

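The valve sits cradled between both fingertips and the push force is about 3.5 N. I'll continue.

Emit:
play_rows --deltas '[[[0, 0, 0, -2, 6, 0, 0.2], [0, 0, 0, -4, 12, 0, 0.2], [0, 0, 0, -5, 18, 0, 0.2], [0, 0, 0, -7, 24, 0, 0.2], [0, 0, 0, -9, 30, 0, 0.2], [0, 0, 0, -11, 36, 0, 0.2], [0, 0, 0, -12, 42, 0, 0.2], [0, 0, 0, -14, 48, 0, 0.2], [0, 0, 0, -16, 54, 0, 0.2], [0, 0, 0, -18, 60, 0, 0.2], [0, 0, 0, -20, 66, 0, 0.2], [0, 0, 0, -21, 72, 0, 0.2], [0, 0, 0, -23, 78, 0, 0.2], [0, 0, 0, -25, 84, 0, 0.2], [0, 0, 0, -27, 90, 0, 0.2], [0, 0, 0, -28, 96, 0, 0.2], [0, 0, 0, -30, 102, 0, 0.2], [0, 0, 0, -32, 108, 0, 0.2], [0, 0, 0, -34, 114, 0, 0.2], [0, 0, 0, -35, 119, 0, 0.2]]]'

```text
clock: 7.43
tool_pos: [0.5527, 0.1486, 0.0126]
tcp_rot: [-180.0, -0.0, 105.1]
contact_force: [-0.2, -2.9, 0.0]
gripper_width: 0.0352
gripper_force: 1.3
```

Emit:
play_rows --deltas '[[[0, 0, 0, -1, 4, 0, 0.2], [0, 0, 0, -2, 8, 0, 0.2], [0, 0, 0, -3, 12, 0, 0.2], [0, 0, 0, -5, 16, 0, 0.2], [0, 0, 0, -6, 20, 0, 0.2], [0, 0, 0, -7, 24, 0, 0.2], [0, 0, 0, -8, 27, 0, 0.2], [0, 0, 0, -9, 30, 0, 0.2], [0, 0, 0, -10, 33, 0, 0.2], [0, 0, 0, -11, 36, 0, 0.2], [0, 0, 0, -11, 38, 0, 0.2], [0, 0, 0, -12, 40, 0, 0.2], [0, 0, 0, -12, 41, 0, 0.2], [0, 0, 0, -12, 41, 0, 0.2]]]'

```text
clock: 8.6
tool_pos: [0.541, 0.1892, 0.0126]
tcp_rot: [-180.0, -0.0, 105.1]
contact_force: [1.1, -1.6, 0.3]
gripper_width: 0.0351
gripper_force: 0.7
```

Emit:
play_rows --deltas '[[[0, 0, 0, 0, 1, 0, 0.2], [0, 0, 0, 0, 2, 0, 0.2], [0, 0, 0, 0, 3, 0, 0.2], [0, 0, 0, -0.5, 4, 0, 0.2], [0, 0, 0, -0.5, 4.5, 0, 0.2], [0, 0, 0, -0.6, 5, 0, 0.2], [0, 0, 0, -0.6, 5, 0, 0.2]]]'

```text
clock: 9.18
tool_pos: [0.5406, 0.1941, 0.0126]
tcp_rot: [180.0, -0.0, 105.1]
contact_force: [-0.4, -2.4, -1.1]
gripper_width: 0.035
gripper_force: 1.1
```

Emit:
play_rows --deltas '[[[0, 0, 0, 0, 1, 0, 0.2], [0, 0, 0, -0.2, 2, 0, 0.2], [0, 0, 0, -0.4, 3, 0, 0.2], [0, 0, 0, -0.4, 3, 0, 0.2]]]'

```text
clock: 9.52
tool_pos: [0.54, 0.1954, 0.0126]
tcp_rot: [-179.9, 0.1, 105.2]
contact_force: [0.4, -11.1, 0.8]
gripper_width: 0.0351
gripper_force: 4.3
```

Contact at 11 N, and the position matches home to about 1 mm. I'll give it a little more press, back off, and look.

Emit:
play_rows --deltas '[[[0, 0, 0, -0.1, 0.6, 0, 0.2], [0, 0, 0, -0.1, 1, 0, 0.2], [0, 0, 0, -0.1, 1, 0, 0.2], [0, 0, 0, 0, -2, 0, 0.2], [0, 0, 0, 1, -6, 0, 0.2], [0, 0, 0, 4, -16, 0, 0.2], [0, 0, 0, 11, -40, 0, 0.2], [0, 0, 0, 11, -40, 30, 0.2], [0, 0, 0, 11, -40, 70, 0.2], [0, 0, 0, 11, -40, 110, 0.2], [0, 0, 0, 11, -40, 140, 0.2], [0, 0, 0, 11, -40, 140, 0.2], [0, 0, 0, 11, -40, 140, 0.2], [0, 0, 0, 11, -40, 140, 0.2]]]'

```text
clock: 10.68
tool_pos: [0.5508, 0.1568, 0.1521]
tcp_rot: [-180.0, -0.0, 105.1]
contact_force: [0.3, 0.9, -0.6]
gripper_width: 0.0357
gripper_force: 0.0
```

Run:
```python
from h import *
import pickle
s=manip.get_state(); pickle.dump(s,open('s4.pkl','wb'))
im=vision.get_image('wrist')[:,:,::-1]; cv2.imwrite('pics/w4.png',im)
cv2.imwrite('pics/w4b.png',cv2.resize(im[:250,150:480],(792,600),interpolation=cv2.INTER_CUBIC))
```

```text
(no output)
```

View pics/w4b.png

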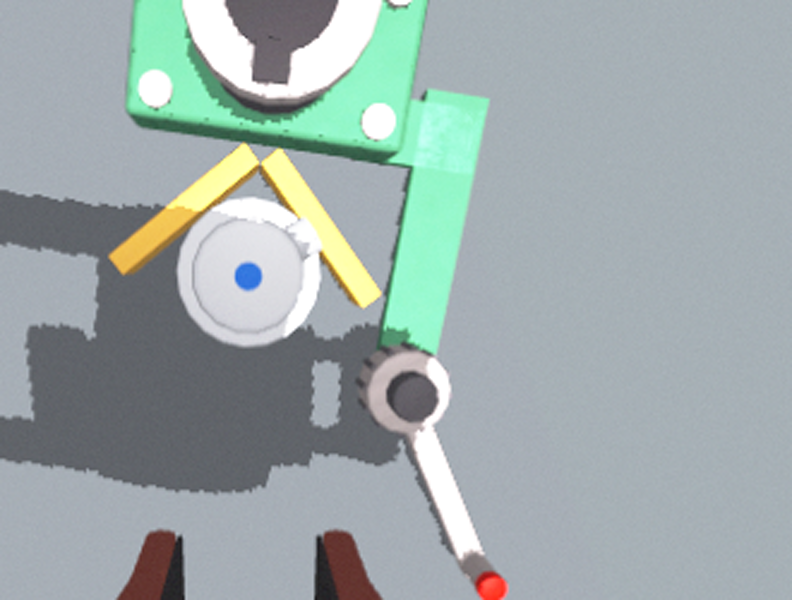

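The valve touches both walls; its blue dot is at (248,276) in the crop. Next I'll compute the collar waypoints.

Run:
```python
from h import *
import pickle; np.set_printoptions(precision=1,suppress=True)
s=pickle.load(open('s4.pkl','rb')); k=330/792;ky=250/600
f=lambda u,v,z:pix('wrist',[u*k+150,v*ky],z,s)[0][:2]*1000
print('valve',f(248,276,.064),'apex',f(260,164,.026),'post',f(413,397,.05),'pin',f(491,586,.052), s['joint_positions'])
y=np.radians(97.4);R=np.array([[np.cos(y),-np.sin(y)],[np.sin(y),np.cos(y)]]);P=np.array([530.3,227.6])+R@[-40,-75];print('pivot',P)
def tool(th,off,r=70):
    t=np.radians(th); return P+r*np.array([np.cos(t),np.sin(t)])-off*np.array([np.sin(t),-np.cos(t)])
p0=tool(310,32); print('start',p0,'yaw 220')
for th in list(np.arange(310,190,-6.2))+[187.4]:
    print(round(float(th),1),round(np.radians(th-310),3),tool(th,16)-p0)
print('end+3', tool(187.4,13)-p0)
```

```text
valve [530.8 226.6] apex [524.3 269. ] post [607.4 198.2] pin [667.6 128. ] [ 9.  22.5 94.6  0.  62.9 -6.2]
pivot [609.8 197.6]
start [679.3 164.5] yaw 220
310.0 0.0 [-12.3 -10.3]
303.8 -0.108 [-17.3 -16.2]
297.6 -0.216 [-22.9 -21.6]
291.4 -0.325 [-29.1 -26.3]
285.2 -0.433 [-35.7 -30.3]
279.0 -0.541 [-42.8 -33.6]
272.8 -0.649 [-50.1 -36.1]
266.6 -0.757 [-57.7 -37.8]
260.4 -0.866 [-65.4 -38.6]
254.2 -0.974 [-73.2 -38.7]
248.0 -1.082 [-80.9 -37.8]
241.8 -1.19 [-88.5 -36.2]
235.6 -1.299 [-95.9 -33.7]
229.4 -1.407 [-102.9  -30.5]
223.2 -1.515 [-109.6  -26.5]
217.0 -1.623 [-115.8  -21.9]
210.8 -1.731 [-121.4  -16.5]
204.6 -1.84 [-126.5  -10.6]
198.4 -1.948 [-130.9   -4.2]
192.2 -2.056 [-134.5    2.6]
187.4 -2.14 [-136.9    8.2]
end+3 [-137.3   11.1]
```

Emit:
play_rows --deltas '[[[0, 0, 0.11, 10, 1, 0, 1], [0, 0, 0.22, 20, 2, 0, 1], [0, 0, 0.33, 30, 3, 0, 1], [0, 0, 0.44, 40, 4, 0, 1], [0, 0, 0.55, 50, 5, 0, 1], [0, 0, 0.66, 60, 6, 0, 1], [0, 0, 0.77, 70, 6, 0, 1], [0, 0, 0.88, 80, 6, 0, 1], [0, 0, 0.99, 90, 7, 0, 1], [0, 0, 1.1, 100, 7, 0, 1], [0, 0, 1.21, 110, 8, 0, 1], [0, 0, 1.32, 120, 8, 0, 1], [0, 0, 1.43, 128, 8, 0, 1], [0, 0, 1.54, 128, 8, 0, 1], [0, 0, 1.65, 128, 8, 0, 1], [0, 0, 1.76, 128, 8, 0, 1], [0, 0, 1.87, 128, 8, 0, 1], [0, 0, 2.0, 128, 8, 0, 1], [0, 0, 2.0, 128, 8, 0, 1], [0, 0, 2.0, 128, 8, 0, 1]]]'

```text
clock: 12.4
tool_pos: [0.6781, 0.1648, 0.1505]
tcp_rot: [179.9, -0.2, -140.5]
contact_force: [0.3, 0.3, 0.6]
gripper_width: 0.0003
gripper_force: 0.0
```

Emit:
play_rows --deltas '[[[0, 0, 0, 0, 0, -30, 1], [0, 0, 0, 0, 0, -60, 1], [0, 0, 0, 0, 0, -90, 1], [0, 0, 0, 0, 0, -110, 1], [0, 0, 0, 0, 0, -125, 1], [0, 0, 0, 0, 0, -135, 1], [0, 0, 0, 0, 0, -139, 1], [0, 0, 0, 0, 0, -139, 1], [0, 0, 0, 0, 0, -139, 1]]]'

```text
clock: 13.15
tool_pos: [0.6797, 0.165, 0.0141]
tcp_rot: [-180.0, 0.0, -140.3]
contact_force: [-0.8, 0.1, -0.8]
gripper_width: 0.0004
gripper_force: 0.0
```

Emit:
play_rows --deltas '[[[0, 0, 0, -5, -4, 0, 1], [0, 0, 0, -10, -8, 0, 1], [0, 0, 0, -12, -10, 0, 1], [0, 0, -0.054, -15, -13, 0, 1], [0, 0, -0.108, -17, -16, 0, 1], [0, 0, -0.162, -20, -19, 0, 1], [0, 0, -0.216, -23, -22, 0, 1], [0, 0, -0.27, -26, -24, 0, 1], [0, 0, -0.325, -29, -26, 0, 1], [0, 0, -0.38, -32, -28, 0, 1], [0, 0, -0.433, -36, -30, 0, 1], [0, 0, -0.487, -39, -32, 0, 1], [0, 0, -0.541, -43, -34, 0, 1], [0, 0, -0.595, -46, -35, 0, 1], [0, 0, -0.649, -50, -36, 0, 1], [0, 0, -0.703, -54, -37, 0, 1], [0, 0, -0.757, -58, -38, 0, 1], [0, 0, -0.811, -62, -38, 0, 1], [0, 0, -0.866, -65, -39, 0, 1]]]'

```text
clock: 14.73
tool_pos: [0.6156, 0.1257, 0.0148]
tcp_rot: [180.0, 0.2, 169.9]
contact_force: [2.6, 1.4, -0.4]
gripper_width: 0.0006
gripper_force: 1.4
```

Emit:
play_rows --deltas '[[[0, 0, -0.054, -4, 0, 0, 1], [0, 0, -0.108, -8, 0, 0, 1], [0, 0, -0.162, -12, 0.5, 0, 1], [0, 0, -0.216, -15.5, 1, 0, 1], [0, 0, -0.27, -19, 1.5, 0, 1], [0, 0, -0.324, -23, 2.5, 0, 1], [0, 0, -0.378, -27, 4, 0, 1], [0, 0, -0.433, -30.5, 5, 0, 1], [0, 0, -0.487, -34, 6.5, 0, 1], [0, 0, -0.541, -37.5, 8, 0, 1], [0, 0, -0.595, -41, 10, 0, 1], [0, 0, -0.649, -44, 12, 0, 1], [0, 0, -0.703, -47, 14.5, 0, 1], [0, 0, -0.757, -50.5, 17, 0, 1], [0, 0, -0.811, -53, 19.5, 0, 1], [0, 0, -0.865, -56, 22, 0, 1], [0, 0, -0.92, -58.5, 25, 0, 1], [0, 0, -0.974, -61, 28, 0, 1], [0, 0, -1.028, -63.5, 31, 0, 1], [0, 0, -1.082, -65.5, 34.5, 0, 1]]]'

```text
clock: 16.4
tool_pos: [0.5483, 0.1594, 0.0144]
tcp_rot: [-180.0, 0.1, 108.0]
contact_force: [0.0, -3.2, 2.1]
gripper_width: 0.0006
gripper_force: 1.6
```

Emit:
play_rows --deltas '[[[0, 0, -0.05, -2, 3, 0, 1], [0, 0, -0.1, -3.5, 6, 0, 1], [0, 0, -0.14, -5, 9, 0, 1], [0, 0, -0.19, -6, 11.5, 0, 1], [0, 0, -0.19, -6, 12, 0, 1], [0, 0, -0.19, -6, 12, 0, 1]]]'

```text
clock: 16.9
tool_pos: [0.5423, 0.172, 0.0141]
tcp_rot: [-180.0, 0.0, 97.3]
contact_force: [-0.4, -2.4, 1.7]
gripper_width: 0.0008
gripper_force: 1.2
```

Emit:
play_rows --deltas '[[[0, 0, 0, 0, 0.7, 0, 1], [0, 0, 0, -0.1, 1.4, 0, 1], [0, 0, 0, -0.2, 2, 0, 1], [0, 0, 0, -0.2, 2, 0, 1]]]'

```text
clock: 17.23
tool_pos: [0.5424, 0.173, 0.0139]
tcp_rot: [-180.0, 0.1, 97.3]
contact_force: [-1.8, -8.5, 5.9]
gripper_width: 0.0007
gripper_force: 4.3
```

Emit:
play_rows --deltas '[[[0, 0, 0, 0, 0.7, 0, 1], [0, 0, 0, -0.1, 1.2, 0, 1], [0, 0, 0, -0.1, 1.2, 0, 1]]]'

```text
clock: 17.48
tool_pos: [0.5424, 0.1731, 0.0139]
tcp_rot: [-180.0, 0.2, 97.3]
contact_force: [-1.1, -13.8, 5.5]
gripper_width: 0.0005
gripper_force: 6.7
```

The arm is firm on its stop, with no motion as the force rises. I'll back off and take a final look.

Emit:
play_rows --deltas '[[[0, 0, 0, 0, -3, 0, 1], [0, 0, 0, 1, -10, 0, 1], [0, 0, 0, 4, -30, 0, 1], [0, 0, 0, 6, -45, 0, 1], [0, 0, 0, 6, -45, 35, 1], [0, 0, 0, 6, -45, 75, 1], [0, 0, 0, 6, -45, 115, 1], [0, 0, 0, 6, -45, 140, 1], [0, 0, 0, 6, -45, 140, 1], [0, 0, 0, 6, -45, 140, 1], [0, 0, 0, 6, -45, 140, 1]]]'

```text
clock: 18.4
tool_pos: [0.5478, 0.1307, 0.1529]
tcp_rot: [-179.9, -0.0, 97.2]
contact_force: [-0.3, -0.2, -0.3]
gripper_width: 0.0001
gripper_force: 0.0
```

Run:
```python
from h import *
im=vision.get_image('wrist')[:,:,::-1]
sc=vision.get_image('scene')[:,:,::-1]
cv2.imwrite('pics/c5.png',np.hstack([cv2.resize(im,(400,300)),cv2.resize(sc,(400,300))]))
h=cv2.cvtColor(im,cv2.COLOR_BGR2HSV)
for n,lo,hi,z in [('dot',(100,120,80),(125,255,255),.064),('pin',(0,150,100),(4,255,255),.052)]:
    m=cv2.inRange(h,lo,hi)[:240]; m=m if n!='x' else m
    N,_,st,c=cv2.connectedComponentsWithStats(m)
    for i in range(1,N):
        if st[i,4]>25: print(n,c[i],st[i,4],pix('wrist',c[i],z)[0]*1000)
y=np.radians(97.4);R=np.array([[np.cos(y),-np.sin(y)],[np.sin(y),np.cos(y)]]);print('expected pin',np.array([530.3,227.6])+R@[-40,18])
```

```text
pin [228.53191489 129.96453901] 141 [515.75893822 185.90395329  52.        ]
expected pin [517.60174294 185.61483277]
```

View pics/c5.png

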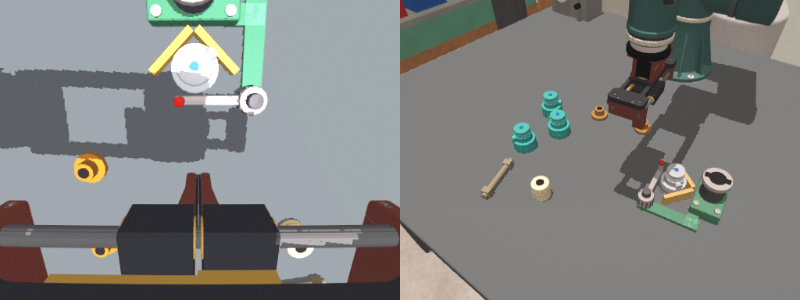

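The valve is seated in the nest, with its dot at (195,66) in the left half. The arm is shut across the mouth, with its pin at (178,101), within 2 mm of where it should be. The bystanders haven't moved.

```bash
python3 -c "
from rig import manip; print(manip.sign_off())"
```

```text
the job is handed in; nothing more can be done
None
```

The valve is fully home against both nest faces, the collar arm is shut on its stop behind it, and I handed the job in at about 18.5 s of the 69 s allowed.

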